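# Stand the laundry bottles back in their drip trays

### The arm

A 7-joint arm with a two-finger parallel gripper is mounted at the origin on the work surface. World frame = base frame: x ahead of the robot, y to its left, z up, the work surface at z = 0. Lengths are in mm, angles in rad, forces in N, time in s.
With the tool pointing down it reaches from about 400 to 875 mm from the base axis. Payload 6.5 kg.
Tool frame: the origin (TCP) lies at the very end of the fingers, on their centre line; the grasp point (between the pads) lies 19 mm behind it; z points along the fingers, y is the line along which they close (so a half turn about z gives the same grasp; the last joint's range is limited). The gripper opens to 88 mm and grips with 3 to 60 N. Pads are 18 mm wide; open, the fingers measure 123 mm over their backs; the gripper's body (75 mm by 187 mm) begins 45 mm behind the grasp point.
Start: joints at [1.176, 0.536, -0.004, 1.538, 0.003, 1.067, -0.071], TCP at [209.886, -615.173, 238.716] pointing down, gripper open.
Joint ranges: [-2.7, 2.7], [-0.37, 2.16], [-1.27, 1.26], [0.24, 2.4], [-1.31, 4.45], [0.19, 1.91], [-2.76, 2.76]. Speed limits (rad/s): [2.39, 2.39, 3.14, 3.14, 3.14, 3.14, 3.14].

### API

Orientations are given as a unit quaternion [x, y, z, w].
In Python, from rig import status, get_image, ticket, find_in, silhouettes gives the robot as it stands.
- The arm moves only by the tool apply_moves, never from a script. Its argument "plan" is one flat list of numbers, 7 for each row, row after row: the turn, a rotation vector about the tool's x, y, z in units of pi rad (1.0 is pi rad), then the shift along the tool's x, y, z in units of 300 mm (1.0 is 300 mm), then the opening, from 0 (shut) to 1 (fully open). A call has 1 to 5 rows; each row is the pose to reach, as a shift and turn from the pose commanded when the call began, along the tool's axes at that moment, turning the shorter way round; what a row does not reach only later rows make up. A row lasts 1/10 s, in which the tool goes at most 50 mm and 8.59 degrees, less where a joint would pass 70% of its speed; a pose out of reach is approached as far as the arm can. A call with a number of a shift or a turn outside -1 to 1 is refused whole. A call with a gripper value outside its range is refused whole. The fingers move at their own pace and stop on an object; the grip force is fixed at half the most. Time passes only in rows, so rows that repeat a pose let the fingers close. It gives the time, the measured TCP pose, the force, the opening and the grip force at its end, in the units of the state.
- status.get_obs(): the state, without advancing time (a new reading comes with each control period).
- get_image(name): name is "scene" or "side" or "wrist"; returns a dict with "img" (420x560x3 uint8, red, green, blue), "z_map" (420x560 float32, mm along the optical axis (not along the pixel's ray), 0 where there is no reading), "fx", "fy", "cx", "cy" (pixels), "pose" (4x4, takes a point from camera to world coordinates). Camera axes: x right, y down, z forward; pixel columns grow to the right and rows downward; lengths in mm; the calibration is good to about 2 mm. A picture is of the moment at which its call begins.
- ticket.finish_job(): hands the job in; it is judged then, once.
Trained networks look in a picture, given as the dict that the camera call returned (one of the last four; its "shot" number tells which), for a name from the list of things; names that differ only in an ending like _2 or _b are one class to them, and where a whole thing is asked for, a point or a joint stands for the part that bears it (a point fixed in the world has none). Each returns a list of dicts, best first, with "score" (0 to 1); they miss things now and then, are a little off and sometimes report something else, mostly with a low value. They report only what shows in the picture. A call takes as long as a camera call. They do not tell look-alikes from the thing itself.
- find_in(picture, query): "uv" ([column, row] in pixels, amid what is visible of it).
- silhouettes(picture, query): "pixels" (420x560 bool, what is visible of it) and "uv" ([column, row] in pixels, amid what is visible of it).
The state is a dict: "clock": time; "joint_pos": joint angles; "joint_vel": joint speeds; "tau": joint torques, N m; "ee_pos": TCP position; "ee_rot": TCP orientation; "wrist_force": force on the tool from outside, world axes, zero at the start; "wrist_torque": the same for the moment, N m; "grip_width": opening from 0.0 (shut) to 1.0 (fully open); "grip_force": force on a finger pad.
Only numpy, scipy, OpenCV 4.12 (cv2) and the standard library are available. Lean on these libraries where they do the work, as an engineer would, in place of code of your own. Each camera call takes 0.05 s, during which the arm holds its last target. There are 200 camera calls.

### The job

The worktop has been wiped and the laundry containers are to go back: stand each of the four white containers upright in the drip tray that was made for it, the one with the same outline as its foot and just a little larger, flat on the tray's floor inside the lip. Set them down rather than dropping them, knock nothing over, and leave the dosing cup and the scrubbing brush where they are.

Things in the scene. Friction and masses are not known exactly. Their poses are not given: they have to be found in the camera images.
- round_bottle: The large round bottle. White plastic, grey ribbed screw cap, blank paper label; loose, closed. Origin at the centre of its underside, z up. Body 76 mm in diameter, sides straight to 95 mm, then a shoulder that narrows to the neck at 121 mm; the cap is a cylinder 44 mm in diameter from 125 to 160 mm (its top, the overall height). 0.35 to 0.7 kg. Belongs in the large round tray.
- slim_bottle: The oblong (flat) bottle. White plastic, grey ribbed screw cap, blank paper label; loose, closed. Origin at the centre of its underside, z up. Body 90 mm (along its x) by 46 mm (along its y), flat top at 106 mm; the cap stands over the centre, a cylinder 34 mm in diameter from 115 to 147 mm (overall height). 0.28 to 0.56 kg. Belongs in the oblong tray, either way round.
- square_bottle: The square bottle. White plastic, grey ribbed screw cap, blank paper label; loose, closed. Origin at the centre of its underside, z up. Body 70 by 70 mm (sides along its x and y), flat top at 88 mm; the cap stands over the centre, a cylinder 46 mm in diameter from 96 to 128 mm (overall height). 0.28 to 0.56 kg. Belongs in the square tray, any of four ways round.
- small_jar: The small round jar, the lowest of the four. White plastic, grey ribbed screw cap, blank paper label; loose, closed. Origin at the centre of its underside, z up. Straight cylinder 52 mm in diameter, 75 mm high, of which the top 25 mm are its cap. 0.13 to 0.25 kg. Belongs in the small round tray.
- round_tray: Low dark grey drip tray, fixed to the worktop, empty at the start. Its floor is 3 mm thick, the wall 3 mm thick, the lip's top 9 mm above the worktop (6 mm above the tray's floor). Origin at the centre of its underside on the worktop, z up. Large round: 100 mm in diameter outside, 94 mm inside.
- slim_tray: Low dark grey drip tray, fixed to the worktop, empty at the start. Its floor is 3 mm thick, the wall 3 mm thick, the lip's top 9 mm above the worktop (6 mm above the tray's floor). Origin at the centre of its underside on the worktop, z up. Oblong: 114 mm (along its x) by 70 mm (along its y) outside, 108 by 64 mm inside.
- square_tray: Low dark grey drip tray, fixed to the worktop, empty at the start. Its floor is 3 mm thick, the wall 3 mm thick, the lip's top 9 mm above the worktop (6 mm above the tray's floor). Origin at the centre of its underside on the worktop, z up. Square: 94 by 94 mm outside, 88 by 88 mm inside, sides along its x and y.
- small_tray: Low dark grey drip tray, fixed to the worktop, empty at the start. Its floor is 3 mm thick, the wall 3 mm thick, the lip's top 9 mm above the worktop (6 mm above the tray's floor). Origin at the centre of its underside on the worktop, z up. Small round: 76 mm in diameter outside, 70 mm inside.
- dosing_cup: Bystander, to be left alone: clear plastic dosing cup, open at the top, 54 mm in diameter at the rim, 45 mm high, loose and light. Origin at the centre of its underside.
- scrub_brush: Bystander, to be left alone: wooden scrubbing brush lying on its pale bristles, 110 mm (along its x) by 52 mm (along its y), 45 mm high, loose. Origin at the centre of its underside.
Things that resemble listed ones, but are neither listed nor needed, are in the scene too. Leave any pink look-alike of the slim_bottle alone.

How it is judged (in metres and radians):
At the end, for the whole second after the job is handed in: Each container stands at rest in its own tray: foot centre within 11 mm (round) or 14 mm (oblong, square) of the tray centre, underside on the tray floor (1 to 5 mm up), upright within 0.06 rad; oblong bottle along its tray within 0.25 rad, square bottle square within 0.3 rad (horizontal distance between round_bottle and round_tray below 0.011 m and z of round_bottle in the frame of round_tray between 0.001 and 0.005 m and angle between each of round_bottle, slim_bottle, square_bottle, small_jar's own z axis and vertical below 0.06 rad and linear speed of each of round_bottle, slim_bottle, square_bottle, small_jar below 0.02 m/s and angular speed of each of round_bottle, slim_bottle, square_bottle, small_jar below 0.1 rad/s and horizontal distance between slim_bottle and slim_tray below 0.014 m and z of slim_bottle in the frame of slim_tray between 0.001 and 0.005 m and horizontal distance between square_bottle and square_tray below 0.014 m and z of square_bottle in the frame of square_tray between 0.001 and 0.005 m and horizontal distance between small_jar and small_tray below 0.011 m and z of small_jar in the frame of small_tray between 0.001 and 0.005 m and angle between the x axis of slim_bottle and the x axis of slim_tray, either way round below 0.25 rad and (angle between the x axis of square_bottle and the x axis of square_tray, either way round below 0.3 rad or angle between the x axis of square_bottle and the y axis of square_tray, either way round below 0.3 rad)); the robot touches nothing.
It fails at once if a container is tipped over (more than 40 degrees from upright) (angle between any of round_bottle, slim_bottle, square_bottle, small_jar's own z axis and vertical above 0.7 rad).
It fails at once if a container is dropped or slammed into its tray (faster than 0.6 m/s in the last 30 mm) instead of being set down ((horizontal distance between round_bottle and round_tray below 0.04 m and z of round_bottle in the frame of round_tray below 0.033 m and linear speed of round_bottle above 0.6 m/s) or (horizontal distance between slim_bottle and slim_tray below 0.04 m and z of slim_bottle in the frame of slim_tray below 0.033 m and linear speed of slim_bottle above 0.6 m/s) or (horizontal distance between square_bottle and square_tray below 0.04 m and z of square_bottle in the frame of square_tray below 0.033 m and linear speed of square_bottle above 0.6 m/s) or (horizontal distance between small_jar and small_tray below 0.04 m and z of small_jar in the frame of small_tray below 0.033 m and linear speed of small_jar above 0.6 m/s)).
It fails at once if the dosing cup is shoved more than 40 mm or knocked over (distance of dosing_cup from where it was at the start of the episode above 0.04 m or angle between dosing_cup's own z axis and vertical above 0.6 rad).
It fails at once if the scrub brush is shoved more than 40 mm or knocked over (distance of scrub_brush from where it was at the start of the episode above 0.04 m or angle between scrub_brush's own z axis and vertical above 0.6 rad).
It also fails if it takes over 106 s, if anything falls off the work surface, if the arm or the gripper's body presses on something with over 40 N, if the wrist force passes 120 N, or if a joint passes its speed limit or range.

## Working session

There is one attempt and no reset: what is moved stays moved. The work goes in short steps, Python scripts to look and compute and a tool call to move; the robot and the scene stay as the last step left them, time stands still between calls to the robot, and variables do not carry over. Pictures are saved under pics/ and viewed, at most 14 in all, crops included, and the job is handed in when it is done.

Besides the shell and the picture viewer there is one more tool, called after "Emit:" by a JSON object that holds its "method" and its "body". apply_moves: Moves the arm, as the interface text tells. Its arguments: {"type":"object","properties":{"plan":{"type":"array","items":{"type":"number","minimum":-1,"maximum":1}}},"required":["plan"]}

```bash
ls; mkdir -p pics; python3 - <<'E'
from rig import status,get_image
import cv2
o=status.get_obs();print({k:(v if not hasattr(v,'round') else v) for k,v in o.items()})
a=get_image("scene");b=get_image("side")
for n,p in(("scene",a),("side",b)):
    cv2.imwrite(f"pics/{n}0.png",p["img"][:,:,::-1]);print(p["pose"],p["fx"],p["cx"],p["cy"])
E
```

```text
pics
{'clock': 0.0, 'joint_pos': array([ 1.17580879,  0.53718651, -0.00442852,  1.53883335,  0.00262109,
        1.06730837, -0.07118784]), 'joint_vel': array([ 0.00046611,  0.0004303 , -0.00084188, -0.00145096,  0.00154522,
       -0.00038551,  0.00042229]), 'tau': array([-2.61798950e-04, -5.70975709e+01,  9.90560688e-01, -2.51598752e+01,
       -5.62846474e-02,  1.78836164e-02,  1.80054712e-04]), 'ee_pos': array([ 209.66026836, -614.62073818,  237.84151085]), 'ee_rot': array([ 9.86510381e-01,  1.63696424e-01, -2.15270882e-04, -8.37813804e-04]), 'wrist_force': array([-0.57040815, -0.07356575,  0.46111665]), 'wrist_torque': array([ 0.00416981,  0.00139282, -0.03212839]), 'grip_force': 0.0, 'grip_width': 1.0020031423052171}
[[ 8.33978564e-01  4.73290661e-01 -2.83682403e-01  8.10422413e+02]
 [ 5.51724189e-01 -7.06888759e-01  4.42615750e-01 -5.41259104e+02]
 [ 8.95399905e-03 -5.25646491e-01 -8.50655978e-01  1.08944931e+03]
 [ 0.00000000e+00  0.00000000e+00  0.00000000e+00  1.00000000e+00]] 425.68731047212225 273.8411852468227 211.05573906739465
[[-9.49045876e-01 -2.30205423e-01  2.15214749e-01  2.83569267e+02]
 [-3.14965368e-01  7.15487774e-01 -6.23597676e-01  5.72579373e+02]
 [-1.04279550e-02 -6.59607995e-01 -7.51537458e-01  7.32196465e+02]
 [ 0.00000000e+00  0.00000000e+00  0.00000000e+00  1.00000000e+00]] 379.042500163983 279.7504853727528 208.50167057632947
```

View pics/scene0.png

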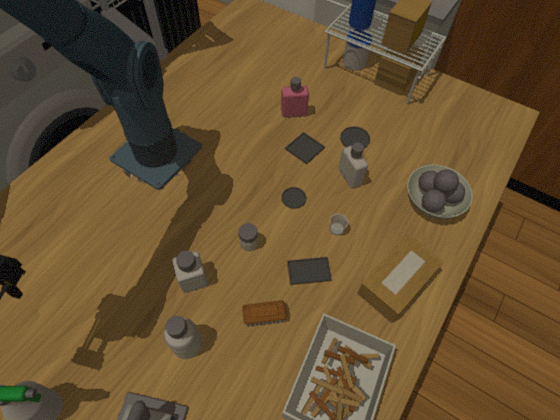

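View pics/side0.png

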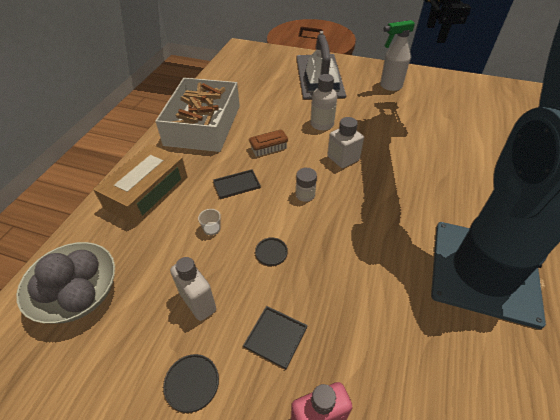

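The scene shows the four trays: square at scene px (305,147), large round (355,138), small round (293,198) and oblong (309,271). The containers are the white slim bottle (352,165), square bottle (190,270), round bottle (182,337) and jar (248,237). The cup is at (338,225) and the brush at (264,313). There are two candidates for slim_bottle: white at (352,165) and pink at (294,98). The white one fits, because the pink one is the look-alike to leave alone. The side view agrees.

```bash
cat > h.py <<'E'
import numpy as np,cv2
from rig import status,get_image,find_in,silhouettes
from scipy.spatial.transform import Rotation as R
def cloud(p,m):
    v,u=np.nonzero(m&(p["z_map"]>0));z=p["z_map"][v,u]
    c=np.stack([(u-p["cx"])/p["fx"]*z,(v-p["cy"])/p["fy"]*z,z,np.ones_like(z)])
    return (p["pose"]@c)[:3].T
H=dict(round_bottle=(160,95),slim_bottle=(147,106),square_bottle=(128,88),small_jar=(75,75),round_tray=(9,9),slim_tray=(9,9),square_tray=(9,9),small_tray=(9,9),dosing_cup=(45,45),scrub_brush=(45,45))
E
python3 - <<'E'
from h import *
ps={n:get_image(n) for n in("scene","side")}
for k,(h,b) in H.items():
    for n,p in ps.items():
        for d in silhouettes(p,k)[:2]:
            c=cloud(p,d["pixels"])
            if len(c)<20: continue
            med=np.median(p["img"][d["pixels"]],0)
            c=c[(np.abs(c-np.median(c,0))[:,:2]<90).all(1)]
            t=c[c[:,2]>h-5] if h>9 else c
            body=c[(c[:,2]<b+6)]
            r=cv2.minAreaRect(body[:,:2].astype(np.float32))
            e=cv2.minEnclosingCircle(t[:,:2].astype(np.float32)) if len(t)>3 else None
            print(k,n,round(d["score"],2),np.round(d["uv"]),med,"z",np.percentile(c[:,2],[2,98]).round(),"rect",np.round(r[0]),np.round(r[1]),round(r[2]),"top",np.round(e[0]),round(e[1]),len(t))
E
```

```text
round_bottle side 0.84 [321. 104.] [100.  91.  79.] z [  9. 160.] rect [ 499. -424.] [ 69. 115.] 63 top [ 480. -419.] 20 91
slim_bottle scene 0.69 [352. 161.] [95. 87. 74.] z [  0. 146.] rect [569. 280.] [ 96. 126.] 14 top [574. 265.] 18 80
slim_bottle scene 0.66 [295. 100.] [93. 52. 53.] z [  7. 144.] rect [285. 401.] [99. 48.] 41 top [280. 401.] 16 38
slim_bottle side 0.97 [321. 402.] [129.  99. 104.] z [ 65. 148.] rect [274. 396.] [112.  56.] 31 top [279. 407.] 18 478
slim_bottle side 0.92 [193. 290.] [102.  92.  80.] z [ 14. 148.] rect [571. 261.] [65. 93.] 57 top [575. 269.] 18 241
square_bottle scene 0.95 [188. 274.] [86. 80. 71.] z [ 13. 128.] rect [ 384. -282.] [71. 69.] 51 top [ 382. -280.] 23 225
square_bottle side 0.86 [344. 144.] [94. 86. 75.] z [  7. 128.] rect [ 376. -281.] [89. 71.] 54 top [ 383. -275.] 24 135
small_jar scene 0.96 [247. 234.] [87. 80. 72.] z [-3. 76.] rect [430. -92.] [52. 99.] 48 top [ 446. -106.] 26 234Traceback (most recent call last):
  File "<stdin>", line 14, in <module>
TypeError: 'NoneType' object is not subscriptable
```

```bash
python3 - <<'E'
import cv2,numpy as np
a=cv2.imread("pics/scene0.png");b=cv2.imread("pics/side0.png")
A=cv2.resize(a[70:220,260:400],(400,428));B=cv2.resize(b[230:420,150:350],(400,380))
B=cv2.copyMakeBorder(B,0,48,0,0,cv2.BORDER_CONSTANT);cv2.imwrite("pics/crop.png",np.hstack([A,B]))
E
```

```text
(no output)
```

View pics/crop.png

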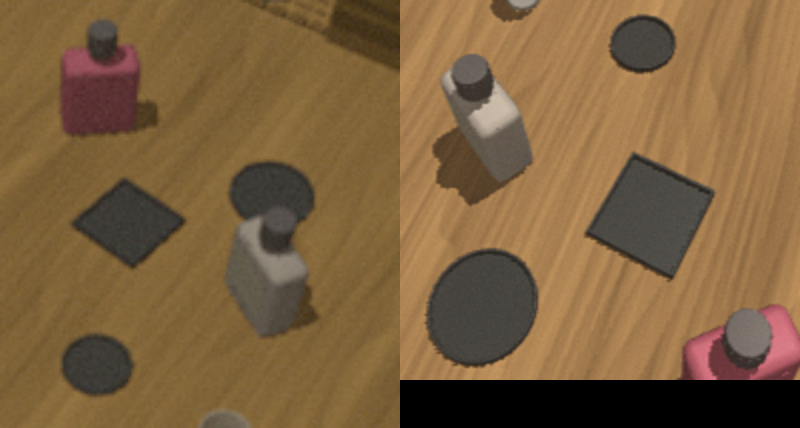

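The crop confirms it: the white slim bottle stands between the round tray and the cup, and the pink one is separate. Next I'll refine the poses by fitting silhouettes in both cameras.

```bash
cat >> h.py <<'E'
def circ(r,z): 
    t=np.linspace(0,2*np.pi,48);return np.c_[r*np.cos(t),r*np.sin(t),0*t+z]
def box(a,b,z): return np.array([[s*a/2,t*b/2,z] for s in(1,-1) for t in(1,-1)],float)
V=np.vstack
M=dict(round_bottle=[V([circ(38,0),circ(38,95)]),V([circ(38,95),circ(20,121)]),V([circ(22,121),circ(22,160)])],
 slim_bottle=[V([box(90,46,0),box(90,46,104)]),V([circ(17,104),circ(17,147)])],
 square_bottle=[V([box(70,70,0),box(70,70,86)]),V([circ(23,86),circ(23,128)])],
 small_jar=[V([circ(26,0),circ(26,75)])],
 round_tray=[V([circ(50,0),circ(50,9)])],slim_tray=[V([box(114,70,0),box(114,70,9)])],
 square_tray=[V([box(94,94,0),box(94,94,9)])],small_tray=[V([circ(38,0),circ(38,9)])],
 dosing_cup=[V([circ(22,0),circ(27,45)])],scrub_brush=[V([box(110,52,0),box(110,52,45)])])
def render(p,k,x,y,yaw,z0=0,S=4):
    c,s=np.cos(yaw),np.sin(yaw);T=np.linalg.inv(p["pose"]);im=np.zeros((420*S,560*S),np.uint8)
    for q in M[k]:
        w=np.c_[q[:,0]*c-q[:,1]*s+x,q[:,0]*s+q[:,1]*c+y,q[:,2]+z0]
        w=w@T[:3,:3].T+T[:3,3]
        uv=np.c_[w[:,0]/w[:,2]*p["fx"]+p["cx"],w[:,1]/w[:,2]*p["fy"]+p["cy"]]
        cv2.fillConvexPoly(im,cv2.convexHull(np.round((uv+.5)*S).astype(np.int32)),255)
    return cv2.resize(im,(560,420),interpolation=cv2.INTER_AREA)/255.
from scipy.optimize import minimize
def fit(obs,k,x,y,z0=0,yaws=(0,.4,.8,1.2,1.6,2.0,2.4,2.8)):
    def L(v):
        l=0
        for p,m in obs:
            r=render(p,k,v[0],v[1],v[2]/50,z0); l+=1-np.minimum(r,m).sum()/np.maximum(r,m).sum()
        return l/len(obs)
    rnd=k in("round_bottle","small_jar","round_tray","small_tray","dosing_cup")
    best=None
    for a in ((0,) if rnd else yaws):
        r=minimize(L,[x,y,a*50],method="Nelder-Mead",options=dict(maxiter=90,initial_simplex=[[x,y,a*50],[x+15,y,a*50],[x,y+15,a*50],[x,y,a*50+12]]))
        if best is None or r.fun<best.fun: best=r
    return best.x[0],best.x[1],best.x[2]/50,best.fun
E
cat > locate.py <<'E'
from h import *
import sys
ks=sys.argv[1:] or list(H)
ps={n:get_image(n) for n in("scene","side")}
for k in ks:
    obs={}
    for n,p in ps.items():
        for d in silhouettes(p,k)[:3]:
            c=p["img"][d["pixels"]].mean(0)
            if d["score"]<.3 or c[0]>1.35*c[1] and "bottle" in k: continue
            m=d["pixels"];v,u=np.nonzero(m)
            # ray to mid-height plane for start
            ray=p["pose"][:3,:3]@[(u.mean()-p["cx"])/p["fx"],(v.mean()-p["cy"])/p["fy"],1];o=p["pose"][:3,3]
            s=o+ray*(H[k][0]*.45-o[2])/ray[2]
            obs[n]=(p,m.astype(float),s);print(k,n,round(d["score"],2),np.round(d["uv"]),"start",s.round());break
    for ns in [[n] for n in obs]+([list(obs)] if len(obs)>1 else []):
        s=np.mean([obs[n][2] for n in ns],0)
        print("   ",ns,np.round(fit([obs[n][:2] for n in ns],k,s[0],s[1]),3))
E
python3 locate.py
```

```text
round_bottle scene 0.61 [182. 335.] start [ 485. -426.   72.]
round_bottle side 0.92 [321. 106.] start [ 480. -420.   72.]
    ['scene'] [ 4.80441e+02 -4.24018e+02  1.79000e-01  8.40000e-02]
    ['side'] [ 4.81328e+02 -4.24772e+02  7.30000e-02  6.40000e-02]
    ['scene', 'side'] [ 4.81166e+02 -4.24315e+02  1.27000e-01  7.60000e-02]
slim_bottle scene 0.84 [352. 163.] start [579. 260.  66.]
slim_bottle side 0.72 [192. 292.] start [570. 273.  66.]
    ['scene'] [5.75859e+02 2.64306e+02 2.47600e+00 5.90000e-02]
    ['side'] [ 5.77242e+02  2.67467e+02 -6.21000e-01  9.00000e-02]
    ['scene', 'side'] [5.75648e+02 2.68013e+02 2.51800e+00 8.90000e-02]
square_bottle scene 0.8 [191. 272.] start [ 385. -283.   58.]
square_bottle side 0.85 [342. 144.] start [ 380. -273.   58.]
    ['scene'] [ 3.81485e+02 -2.79353e+02  2.50300e+00  4.90000e-02]
    ['side'] [ 3.81815e+02 -2.77718e+02  2.53600e+00  5.80000e-02]
    ['scene', 'side'] [ 3.81578e+02 -2.79383e+02  9.29000e-01  5.40000e-02]
small_jar scene 0.79 [248. 234.] start [ 445. -105.   34.]
small_jar side 0.59 [306. 182.] start [ 447. -108.   3
[... 1381 characters left out ...]
e-02]
    ['scene', 'side'] [4.71014e+02 9.90270e+01 1.18000e-01 9.60000e-02]
dosing_cup scene 0.52 [338. 223.] start [632.  79.  20.]
dosing_cup side 0.61 [345. 142.] start [ 386. -321.   20.]
    ['scene'] [6.33114e+02 7.44540e+01 1.16000e-01 6.90000e-02]
    ['side'] [ 379.208 -265.892   -1.127    0.708]
    ['scene', 'side'] [ 508.876 -121.104    0.       1.   ]
scrub_brush scene 0.92 [260. 314.] start [ 603. -257.   20.]
scrub_brush side 0.85 [268. 144.] start [ 602. -255.   20.]
    ['scene'] [ 6.01339e+02 -2.55388e+02  7.15000e-01  1.83000e-01]
    ['side'] [ 6.01729e+02 -2.51056e+02  3.59100e+00  2.21000e-01]
    ['scene', 'side'] [ 6.03037e+02 -2.57870e+02  7.01000e-01  2.10000e-01]
```

```bash
cat > go.py <<'E'
# usage: go.py x,y,z,psi [x,y,z,psi ...] ; psi = world angle of tool x. Prints per waypoint the row (turn3, shift3) chained from the last
import sys
from h import *
o=status.get_obs();p=np.array(o["ee_pos"]);r=R.from_quat(o["ee_rot"])
x=r.as_matrix()[:,0];print("t",round(o["clock"],2),"at",p.round(1),"psi",round(np.arctan2(x[1],x[0]),3),"F",np.round(o["wrist_force"],1),"w",round(o["grip_width"],3),round(o["grip_force"],1))
for a in sys.argv[1:]:
    q=np.array(a.split(","),float)
    t=R.from_euler("z",q[3])*R.from_quat([1,0,0,0])
    s=r.inv().apply(q[:3]-p);tr=(r.inv()*t).as_rotvec()
    print((tr/np.pi).round(3).tolist(),(s/300).round(3).tolist(),"rows",max(np.linalg.norm(s)/50,np.degrees(np.linalg.norm(tr))/8.59).round(1))
    p,r=q[:3],t
E
python3 go.py 345,-520,238,.6 481,-424,200,.85 481,-424,124,.85
```

```text
t 1.65 at [ 209.8 -615.2  238.7] psi 0.329 F [ 0.2  0.2 -0.2] w 0.997 0.0
[0.0, 0.0, -0.086] [0.529, -0.155, 0.002] rows 3.3
[0.0, 0.0, -0.08] [0.555, -0.008, 0.127] rows 3.4
[0.0, 0.0, 0.0] [0.0, 0.0, 0.253] rows 1.5
```

Emit:
{"method": "apply_moves", "body": {"plan": [0,0,-0.086,0.529,-0.155,0.002,1,0,0,-0.086,0.529,-0.155,0.002,1,0,0,-0.086,0.529,-0.155,0.002,1,0,0,-0.086,0.529,-0.155,0.002,1]}}

```text
clock: 2.05
ee_pos: [351.2, -515.3, 238.3]
ee_rot: [0.954, 0.299, 0.002, -0.001]
wrist_force: [0.2, 0.2, -0.9]
grip_width: 0.996
grip_force: 0.0
```

Emit:
{"method": "apply_moves", "body": {"plan": [0,0,-0.08,0.555,-0.008,0.127,1,0,0,-0.08,0.555,-0.008,0.127,1,0,0,-0.08,0.555,-0.008,0.127,1,0,0,-0.08,0.555,-0.008,0.127,1,0,0,-0.08,0.555,-0.008,0.127,1]}}

```text
clock: 2.55
ee_pos: [484.3, -420.3, 199.1]
ee_rot: [0.91, 0.415, 0.001, -0.001]
wrist_force: [-0.7, -0.7, -0.4]
grip_width: 0.997
grip_force: 0.0
```

```bash
python3 go.py 481,-424,124,.85
```

```text
t 2.55 at [ 484.3 -420.3  199.1] psi 0.856 F [-0.7 -0.7 -0.4] w 0.997 0.0
[-0.0, -0.001, 0.002] [-0.017, -0.0, 0.25] rows 1.5
```

Emit:
{"method": "apply_moves", "body": {"plan": [0,0,0,0,0,0.1,1,0,0,0,0,0,0.2,1,0,0,0,0,0,0.2,1,0,0,0,0,0,0.2,1]}}

```text
clock: 2.95
ee_pos: [480.1, -425.4, 140.5]
ee_rot: [0.911, 0.412, -0.0, 0.0]
wrist_force: [0.1, -0.0, 0.8]
grip_width: 1.001
grip_force: 0.0
```

```bash
python3 go.py 481,-424,124,.85
```

```text
t 2.95 at [ 480.1 -425.4  140.5] psi 0.848 F [ 0.1 -0.   0.8] w 1.001 0.0
[-0.0, 0.0, -0.0] [0.006, -0.001, 0.055] rows 0.3
```

Emit:
{"method": "apply_moves", "body": {"plan": [0,0,0,0.003,0,0.053,1,0,0,0,0.003,0,0.053,0,0,0,0,0.003,0,0.053,0,0,0,0,0.003,0,0.053,0,0,0,0,0.003,0,0.053,0]}}

```text
clock: 3.45
ee_pos: [482.1, -423.6, 124.7]
ee_rot: [0.911, 0.412, 0.0, 0.0]
wrist_force: [0.3, -0.1, 0.1]
grip_width: 0.661
grip_force: 0.0
```

Emit:
{"method": "apply_moves", "body": {"plan": [0,0,0,0,0,0,0,0,0,0,0,0,0,0,0,0,0,0,0,-0.07,0,0,0,0,0,0,-0.16,0,0,0,0,0,0,-0.16,0]}}

```text
clock: 3.95
ee_pos: [483.5, -424.6, 174.9]
ee_rot: [0.911, 0.412, 0.001, 0.002]
wrist_force: [1.1, 0.0, -4.1]
grip_width: 0.489
grip_force: 30.0
```

```bash
python3 go.py 482,-424,300,.85 490,-224,305,.85 498,-4,305,.85 506,206,305,.85 514,416,300,.85 514,416,128,.85
```

```text
t 3.95 at [ 483.5 -424.6  174.9] psi 0.85 F [ 1.1  0.  -4.1] w 0.489 30.0
[0.002, -0.0, 0.0] [-0.002, -0.003, -0.417] rows 2.5
[0.0, 0.0, 0.0] [0.518, -0.42, -0.017] rows 4.0
[0.0, 0.0, 0.0] [0.569, -0.464, 0.0] rows 4.4
[0.0, 0.0, 0.0] [0.543, -0.442, 0.0] rows 4.2
[0.0, 0.0, 0.0] [0.543, -0.442, 0.017] rows 4.2
[0.0, 0.0, 0.0] [0.0, 0.0, 0.573] rows 3.4
```

Emit:
{"method": "apply_moves", "body": {"plan": [0,0,0,0,0,-0.14,0,0,0,0,0,0,-0.28,0,0,0,0,0,0,-0.42,0,0,0,0,0.02,-0.02,-0.42,0,0,0,0,0.09,-0.07,-0.42,0]}}

```text
clock: 4.45
ee_pos: [482.3, -391.6, 297.0]
ee_rot: [0.912, 0.41, -0.001, 0.001]
wrist_force: [-0.4, 0.0, -4.5]
grip_width: 0.49
grip_force: 30.0
```

Emit:
{"method": "apply_moves", "body": {"plan": [0,0,0,0.1,-0.08,0,0,0,0,0,0.21,-0.17,0,0,0,0,0,0.32,-0.26,0,0,0,0,0,0.43,-0.35,0,0,0,0,0,0.54,-0.44,0,0]}}

```text
clock: 4.95
ee_pos: [490.1, -178.1, 295.6]
ee_rot: [0.911, 0.413, -0.001, -0.001]
wrist_force: [-0.2, -0.1, -3.9]
grip_width: 0.495
grip_force: 30.0
```

Emit:
{"method": "apply_moves", "body": {"plan": [0,0,0,0.11,-0.09,0,0,0,0,0,0.22,-0.18,0,0,0,0,0,0.33,-0.27,0,0,0,0,0,0.44,-0.36,0,0,0,0,0,0.55,-0.45,0,0]}}

```text
clock: 5.45
ee_pos: [497.4, 34.3, 295.8]
ee_rot: [0.911, 0.413, -0.001, -0.001]
wrist_force: [1.6, -0.5, -4.8]
grip_width: 0.49
grip_force: 30.0
```

Emit:
{"method": "apply_moves", "body": {"plan": [0,0,0,0.11,-0.09,0,0,0,0,0,0.22,-0.18,0,0,0,0,0,0.33,-0.27,0,0,0,0,0,0.44,-0.36,0,0,0,0,0,0.55,-0.45,0,0]}}

```text
clock: 5.95
ee_pos: [505.0, 246.9, 295.5]
ee_rot: [0.911, 0.413, -0.002, -0.0]
wrist_force: [1.2, -0.2, -3.4]
grip_width: 0.493
grip_force: 30.0
```

```bash
python3 go.py 514,416,300,.85 514,416,128,.85
```

```text
t 5.95 at [505.  246.9 295.5] psi 0.851 F [ 1.2 -0.2 -3.4] w 0.493 30.0
[-0.0, 0.001, 0.0] [0.444, -0.349, -0.016] rows 3.4
[0.0, 0.0, 0.0] [0.0, 0.0, 0.573] rows 3.4
```

Emit:
{"method": "apply_moves", "body": {"plan": [0,0,0,0.12,-0.095,0,0,0,0,0,0.23,-0.18,0,0,0,0,0,0.34,-0.267,0,0,0,0,0,0.41,-0.322,0,0,0,0,0,0.44,-0.345,0,0]}}

```text
clock: 6.45
ee_pos: [513.1, 416.2, 295.0]
ee_rot: [0.91, 0.414, -0.002, -0.001]
wrist_force: [-0.7, 0.6, -3.3]
grip_width: 0.489
grip_force: 30.0
```

Emit:
{"method": "apply_moves", "body": {"plan": [0,0,0,0,0,0.08,0,0,0,0,0,0,0.2,0,0,0,0,0,0,0.32,0,0,0,0,0,0,0.4,0,0,0,0,0,0,0.4,0]}}

```text
clock: 6.95
ee_pos: [513.4, 409.2, 172.5]
ee_rot: [0.911, 0.412, -0.005, 0.002]
wrist_force: [-0.8, -1.6, -4.9]
grip_width: 0.491
grip_force: 30.0
```

```bash
python3 go.py 514,416,128,.85
```

```text
t 6.95 at [513.4 409.2 172.5] psi 0.85 F [-0.8 -1.6 -4.9] w 0.491 30.0
[-0.0, 0.003, -0.0] [0.02, -0.014, 0.148] rows 0.9
```

Emit:
{"method": "apply_moves", "body": {"plan": [0,0,0,0,0,0,0,0,0,0,0,0,0,0]}}

```text
clock: 7.15
ee_pos: [516.5, 413.6, 179.7]
ee_rot: [0.911, 0.412, 0.001, -0.0]
wrist_force: [-0.8, 0.0, -4.5]
grip_width: 0.494
grip_force: 30.0
```

```bash
python3 go.py 514,416,128,.85; python3 - <<'E'
from h import *
p=get_image("side");cv2.imwrite("pics/side1.png",p["img"][:,:,::-1])
E
```

```text
t 7.15 at [516.5 413.6 179.7] psi 0.85 F [-0.8  0.  -4.5] w 0.494 30.0
[0.0, -0.001, -0.0] [0.0, -0.012, 0.172] rows 1.0
```

View pics/side1.png

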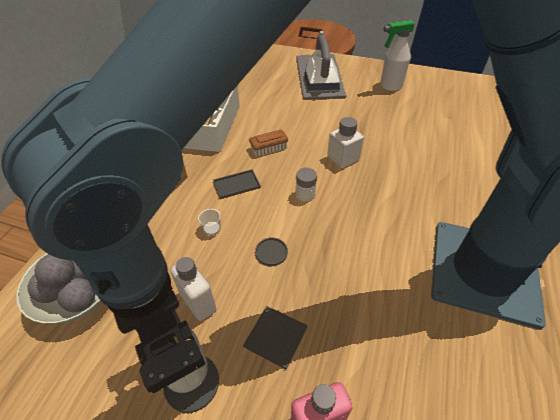

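The bottle hangs above the large round tray (side px about 190,380) and everything else is in place. I'll set it down slowly.

Emit:
{"method": "apply_moves", "body": {"plan": [0,0,0,0,-0.008,0.06,0,0,0,0,0,-0.008,0.1,0,0,0,0,0,-0.008,0.13,0,0,0,0,0,-0.008,0.15,0,0,0,0,0,-0.008,0.15,0]}}

```text
clock: 7.7
ee_pos: [513.6, 414.3, 132.3]
ee_rot: [0.911, 0.412, -0.001, 0.0]
wrist_force: [0.5, 0.0, -3.3]
grip_width: 0.491
grip_force: 30.0
```

Emit:
{"method": "apply_moves", "body": {"plan": [0,0,0,0,0,0.005,0,0,0,0,0,0,0.01,0,0,0,0,0,0,0.012,0,0,0,0,0,0,0.012,0]}}

```text
clock: 8.1
ee_pos: [513.9, 414.8, 129.7]
ee_rot: [0.911, 0.412, 0.0, -0.0]
wrist_force: [0.4, -1.2, -4.7]
grip_width: 0.489
grip_force: 30.0
```

```bash
python3 go.py 514,416,128,.85
```

```text
t 8.1 at [513.9 414.8 129.7] psi 0.85 F [ 0.4 -1.2 -4.7] w 0.489 30.0
[0.0, -0.0, 0.0] [0.003, -0.002, 0.006] rows 0.0
```

Emit:
{"method": "apply_moves", "body": {"plan": [0,0,0,0,0,0.003,0,0,0,0,0,0,0.007,0,0,0,0,0,0,0.007,0,0,0,0,0,0,0.007,0]}}

```text
clock: 8.5
ee_pos: [513.8, 414.8, 127.4]
ee_rot: [0.911, 0.412, -0.0, -0.0]
wrist_force: [-0.1, -0.3, -4.4]
grip_width: 0.489
grip_force: 30.0
```

Emit:
{"method": "apply_moves", "body": {"plan": [0,0,0,0,0,0.003,0,0,0,0,0,0,0.006,0,0,0,0,0,0,0.006,0]}}

```text
clock: 8.8
ee_pos: [514.3, 415.7, 127.3]
ee_rot: [0.911, 0.413, 0.001, -0.0]
wrist_force: [-2.2, -1.7, 6.2]
grip_width: 0.493
grip_force: 30.0
```

Emit:
{"method": "apply_moves", "body": {"plan": [0,0,0,0,0,0,0.8,0,0,0,0,0,0,0.8,0,0,0,0,0,0,0.8,0,0,0,0,0,0,0.8]}}

```text
clock: 9.2
ee_pos: [513.9, 414.7, 125.5]
ee_rot: [0.911, 0.412, -0.0, 0.0]
wrist_force: [-0.7, 0.5, 0.2]
grip_width: 0.797
grip_force: 0.0
```

Emit:
{"method": "apply_moves", "body": {"plan": [0,0,0,0,0,-0.1,0.9,0,0,0,0,0,-0.2,0.9,0,0,0,0,0,-0.36,0.9,0,0,0,-0.02,0.02,-0.4,0.9,0,0,0,-0.1,0.08,-0.4,0.9]}}

```text
clock: 9.7
ee_pos: [512.2, 380.0, 248.5]
ee_rot: [0.91, 0.414, 0.003, -0.002]
wrist_force: [-0.1, -0.4, -1.4]
grip_width: 0.9
grip_force: 0.0
```

```bash
python3 go.py 495,190,245,.85 480,-20,230,.85 450,-200,210,.85 381.6,-278.7,170,.85 381.6,-278.7,96,.85
```

```text
t 9.7 at [512.2 380.  248.5] psi 0.854 F [-0.1 -0.4 -1.4] w 0.9 0.0
[-0.0, -0.002, 0.001] [-0.515, 0.373, 0.008] rows 3.8
[0.0, 0.0, 0.0] [-0.559, 0.424, 0.05] rows 4.2
[0.0, 0.0, 0.0] [-0.517, 0.321, 0.067] rows 3.7
[0.0, 0.0, 0.0] [-0.348, 0.002, 0.133] rows 2.2
[0.0, 0.0, 0.0] [0.0, 0.0, 0.247] rows 1.5
```

Emit:
{"method": "apply_moves", "body": {"plan": [0,0,0,-0.52,0.37,0.01,0.9,0,0,0,-0.52,0.37,0.01,0.9,0,0,0,-0.52,0.37,0.01,0.9,0,0,0,-0.52,0.37,0.01,0.9]}}

```text
clock: 10.1
ee_pos: [492.0, 182.5, 242.1]
ee_rot: [0.911, 0.412, -0.001, 0.001]
wrist_force: [0.7, -0.4, -0.1]
grip_width: 0.9
grip_force: 0.0
```

Emit:
{"method": "apply_moves", "body": {"plan": [0,0,0,-0.56,0.42,0.05,0.9,0,0,0,-0.56,0.42,0.05,0.9,0,0,0,-0.56,0.42,0.05,0.9,0,0,0,-0.56,0.42,0.05,0.9,0,0,0,-0.56,0.42,0.05,0.9]}}

```text
clock: 10.6
ee_pos: [474.9, -30.1, 226.7]
ee_rot: [0.913, 0.409, -0.002, 0.001]
wrist_force: [-0.0, -0.2, -0.4]
grip_width: 0.903
grip_force: 0.0
```

Emit:
{"method": "apply_moves", "body": {"plan": [0,0,0,-0.52,0.32,0.07,0.9,0,0,0,-0.52,0.32,0.07,0.9,0,0,0,-0.52,0.32,0.07,0.9,0,0,0,-0.52,0.32,0.07,0.9]}}

```text
clock: 11.0
ee_pos: [444.5, -206.9, 206.1]
ee_rot: [0.911, 0.411, -0.0, 0.0]
wrist_force: [0.3, -0.3, -0.5]
grip_width: 0.893
grip_force: 0.0
```

```bash
python3 go.py 381.6,-278.7,170,.85 381.6,-278.7,96,.85
```

```text
t 11.0 at [ 444.5 -206.9  206.1] psi 0.848 F [ 0.3 -0.3 -0.5] w 0.893 0.0
[0.0, 0.0, -0.001] [-0.318, 0.001, 0.121] rows 2.0
[0.0, 0.0, 0.0] [0.0, 0.0, 0.247] rows 1.5
```

Emit:
{"method": "apply_moves", "body": {"plan": [0,0,0,-0.16,0,0.06,0.9,0,0,0,-0.318,0,0.12,0.9,0,0,0,-0.318,0,0.12,0.9,0,0,0,-0.318,0,0.12,0.9,0,0,0,-0.318,0,0.12,0.9]}}

```text
clock: 11.5
ee_pos: [384.1, -274.6, 171.0]
ee_rot: [0.911, 0.413, 0.001, 0.0]
wrist_force: [1.0, -0.0, 0.5]
grip_width: 0.905
grip_force: 0.0
```

```bash
python3 go.py 381.6,-278.7,96,.85; python3 locate.py round_bottle square_bottle small_jar
```

```text
t 11.5 at [ 384.1 -274.6  171. ] psi 0.852 F [ 1.  -0.   0.5] w 0.905 0.0
[0.0, -0.0, 0.001] [-0.016, 0.003, 0.25] rows 1.5
round_bottle scene 0.55 [357. 123.] start [512. 414.  72.]
round_bottle side 0.57 [184. 370.] start [513. 416.  72.]
    ['scene'] [5.11220e+02 4.16106e+02 1.40000e-01 8.90000e-02]
    ['side'] [5.15356e+02 4.13195e+02 7.80000e-02 4.90000e-02]
    ['scene', 'side'] [5.12466e+02 4.14948e+02 6.00000e-03 7.70000e-02]
square_bottle scene 0.77 [195. 279.] start [ 404. -293.   58.]
square_bottle side 0.72 [342. 144.] start [ 381. -273.   58.]
    ['scene'] [ 382.945 -279.559    0.919    0.47 ]
    ['side'] [ 3.81654e+02 -2.77120e+02  1.12600e+00  9.20000e-02]
    ['scene', 'side'] [ 3.82222e+02 -2.79378e+02  9.24000e-01  2.85000e-01]
small_jar scene 0.92 [248. 235.] start [ 445. -105.   34.]
small_jar side 0.75 [307. 181.] start [ 447. -108.   34.]
    ['scene'] [ 4.47205e+02 -1.07450e+02  1.53000e-01  6.10000e-02]
    ['side'] [ 4.46163e+02 -1.03539e+02  9.40000e-02  5.20000e-02]
    ['scene', 'side'] [ 4.46181e+02 -1.05940e+02  2.70000e-01  6.70000e-02]
```

The round bottle is within about 4 mm of its tray centre. Next is the square bottle.

Emit:
{"method": "apply_moves", "body": {"plan": [0,0,0,-0.008,0,0.1,0.9,0,0,0,-0.012,0,0.2,0.9,0,0,0,-0.012,0,0.25,0.9,0,0,0,-0.012,0,0.25,0.9,0,0,0,-0.012,0,0.25,0.9]}}

```text
clock: 12.4
ee_pos: [380.6, -278.4, 95.9]
ee_rot: [0.911, 0.413, 0.0, -0.0]
wrist_force: [0.7, -0.4, 0.4]
grip_width: 0.9
grip_force: 0.0
```

Emit:
{"method": "apply_moves", "body": {"plan": [0,0,0,0,0,0,0,0,0,0,0,0,0,0,0,0,0,0,0,0,0,0,0,0,0,0,0,0,0,0,0,0,0,0,0]}}

```text
clock: 12.9
ee_pos: [380.3, -278.4, 95.9]
ee_rot: [0.911, 0.412, -0.0, 0.0]
wrist_force: [-1.3, 1.0, 3.4]
grip_width: 0.512
grip_force: 30.0
```

Emit:
{"method": "apply_moves", "body": {"plan": [0,0,0,0,0,0,0,0,0,0,0,0,-0.05,0,0,0,0,0,0,-0.14,0,0,0,0,0,0,-0.24,0,0,0,0,0,0,-0.3,0]}}

```text
clock: 13.4
ee_pos: [380.5, -278.5, 186.9]
ee_rot: [0.911, 0.412, 0.0, 0.0]
wrist_force: [-0.5, 0.1, -3.6]
grip_width: 0.517
grip_force: 30.0
```

```bash
python3 go.py 381.6,-278.7,260,.85 470,-120,275,.95 490,60,275,1.1 460,210,275,1.22 396,286,260,1.31 396,286,99,1.31
```

```text
t 13.4 at [ 380.5 -278.5  186.9] psi 0.85 F [-0.5  0.1 -3.6] w 0.517 30.0
[0.0, -0.0, 0.0] [0.002, 0.003, -0.244] rows 1.5
[0.0, 0.0, -0.032] [0.592, -0.128, -0.05] rows 3.6
[0.0, 0.0, -0.048] [0.527, -0.295, 0.0] rows 3.6
[0.0, 0.0, -0.038] [0.4, -0.316, 0.0] rows 3.1
[0.0, 0.0, -0.029] [0.165, -0.287, 0.05] rows 2.0
[0.0, 0.0, 0.0] [0.0, 0.0, 0.537] rows 3.2
```

Emit:
{"method": "apply_moves", "body": {"plan": [0,0,0,0,0,-0.1,0,0,0,0,0.05,-0.01,-0.2,0,0,0,0,0.16,-0.03,-0.27,0,0,0,0,0.3,-0.06,-0.29,0,0,0,0,0.44,-0.09,-0.29,0]}}

```text
clock: 13.9
ee_pos: [447.8, -160.6, 273.4]
ee_rot: [0.911, 0.412, 0.0, 0.001]
wrist_force: [0.8, 0.6, -4.5]
grip_width: 0.515
grip_force: 30.0
```

Emit:
{"method": "apply_moves", "body": {"plan": [0,0,-0.01,0.15,-0.05,0,0,0,0,-0.02,0.28,-0.1,0,0,0,0,-0.04,0.41,-0.16,0,0,0,0,-0.06,0.54,-0.23,0,0,0,0,-0.08,0.67,-0.3,0,0]}}

```text
clock: 14.4
ee_pos: [511.6, 50.4, 271.8]
ee_rot: [0.852, 0.524, -0.001, -0.0]
wrist_force: [0.8, 0.1, -3.7]
grip_width: 0.513
grip_force: 30.0
```

```bash
python3 go.py 460,210,275,1.22 396,286,260,1.31 396,286,99,1.31
```

```text
t 14.4 at [511.6  50.4 271.8] psi 1.104 F [ 0.8  0.1 -3.7] w 0.513 30.0
[-0.0, 0.0, -0.037] [0.398, -0.393, -0.011] rows 3.4
[0.0, 0.0, -0.029] [0.165, -0.287, 0.05] rows 2.0
[0.0, 0.0, 0.0] [0.0, 0.0, 0.537] rows 3.2
```

Emit:
{"method": "apply_moves", "body": {"plan": [0,0,-0.01,0.09,-0.08,0,0,0,0,-0.02,0.18,-0.16,0,0,0,0,-0.03,0.26,-0.25,0,0,0,0,-0.037,0.34,-0.33,0,0,0,0,-0.037,0.4,-0.39,0,0]}}

```text
clock: 14.9
ee_pos: [460.3, 210.8, 271.9]
ee_rot: [0.82, 0.573, -0.001, -0.001]
wrist_force: [0.8, 0.1, -3.5]
grip_width: 0.515
grip_force: 30.0
```

```bash
python3 go.py 396,286,180,1.31 396,286,99,1.31
```

```text
t 14.9 at [460.3 210.8 271.9] psi 1.22 F [ 0.8  0.1 -3.5] w 0.515 30.0
[-0.001, 0.0, -0.028] [0.162, -0.287, 0.307] rows 2.7
[0.0, 0.0, 0.0] [0.0, 0.0, 0.27] rows 1.6
```

Emit:
{"method": "apply_moves", "body": {"plan": [0,0,-0.01,0.06,-0.1,0.06,0,0,0,-0.02,0.11,-0.2,0.14,0,0,0,-0.028,0.15,-0.265,0.22,0,0,0,-0.028,0.162,-0.287,0.28,0,0,0,-0.028,0.162,-0.287,0.3,0]}}

```text
clock: 15.4
ee_pos: [395.5, 284.2, 180.4]
ee_rot: [0.793, 0.609, -0.002, -0.0]
wrist_force: [-0.4, -1.0, -3.3]
grip_width: 0.511
grip_force: 30.0
```

Emit:
{"method": "apply_moves", "body": {"plan": [0,0,0,0,0,0.04,0,0,0,0,0,0,0.1,0,0,0,0,0,0,0.16,0,0,0,0,0,0,0.18,0,0,0,0,0,0,0.18,0]}}

```text
clock: 15.9
ee_pos: [398.3, 283.5, 128.1]
ee_rot: [0.795, 0.607, -0.001, 0.0]
wrist_force: [0.3, 0.2, -4.0]
grip_width: 0.512
grip_force: 30.0
```

Emit:
{"method": "apply_moves", "body": {"plan": [0,0,0,0,0,0,0]}}

```text
clock: 16.0
ee_pos: [398.7, 284.4, 129.2]
ee_rot: [0.795, 0.607, 0.001, 0.0]
wrist_force: [0.0, 0.2, -3.6]
grip_width: 0.514
grip_force: 30.0
```

```bash
python3 go.py 396,286,99,1.31
```

```text
t 16.0 at [398.7 284.4 129.2] psi 1.305 F [ 0.   0.2 -3.6] w 0.514 30.0
[0.0, -0.0, -0.002] [0.003, -0.01, 0.101] rows 0.6
```

Emit:
{"method": "apply_moves", "body": {"plan": [0,0,0,0,-0.008,0.03,0,0,0,0,0,-0.008,0.06,0,0,0,0,0,-0.008,0.085,0,0,0,0,0,-0.008,0.092,0,0,0,0,0,-0.008,0.092,0]}}

```text
clock: 16.5
ee_pos: [395.4, 284.8, 100.5]
ee_rot: [0.794, 0.608, -0.001, -0.0]
wrist_force: [-0.2, -0.3, -3.3]
grip_width: 0.513
grip_force: 30.0
```

Emit:
{"method": "apply_moves", "body": {"plan": [0,0,0,0,0,0.004,0,0,0,0,0,0,0.008,0,0,0,0,0,0,0.008,0,0,0,0,0,0,0.008,0]}}

```text
clock: 16.9
ee_pos: [395.9, 285.2, 98.9]
ee_rot: [0.794, 0.608, 0.0, -0.0]
wrist_force: [-0.3, -0.8, -0.9]
grip_width: 0.518
grip_force: 30.0
```

Partly in contact; one millimetre more, then release and rise.

Emit:
{"method": "apply_moves", "body": {"plan": [0,0,0,0,0,0.003,0,0,0,0,0,0,0.003,0,0,0,0,0,0,0.003,0]}}

```text
clock: 17.2
ee_pos: [395.8, 285.3, 98.8]
ee_rot: [0.794, 0.608, 0.0, 0.0]
wrist_force: [-3.5, -2.8, 11.8]
grip_width: 0.514
grip_force: 30.0
```

Emit:
{"method": "apply_moves", "body": {"plan": [0,0,0,0,0,0,0.9,0,0,0,0,0,0,0.9,0,0,0,0,0,0,0.9,0,0,0,0,0,0,0.9,0,0,0,0,0,0,0.9]}}

```text
clock: 17.7
ee_pos: [395.8, 284.9, 97.7]
ee_rot: [0.794, 0.607, 0.0, -0.0]
wrist_force: [-1.2, 0.9, -0.7]
grip_width: 0.897
grip_force: 0.0
```

Emit:
{"method": "apply_moves", "body": {"plan": [0,0,0,0,0,-0.1,0.9,0,0,0,0,0,-0.2,0.9,0,0,0,0,0,-0.33,0.9,0,0,0,0,0,-0.4,0.9]}}

```text
clock: 18.1
ee_pos: [396.3, 285.8, 220.3]
ee_rot: [0.794, 0.608, 0.001, 0.0]
wrist_force: [-0.3, -0.5, 0.3]
grip_width: 0.897
grip_force: 0.0
```

```bash
python3 go.py 480,180,210,1.2 475,0,190,1.2 446.4,-105,110,1.2 446.4,-105,40,1.2
```

```text
t 18.1 at [396.3 285.8 220.3] psi 1.306 F [-0.3 -0.5  0.3] w 0.897 0.0
[0.001, -0.001, 0.034] [-0.267, 0.361, 0.034] rows 2.7
[0.0, 0.0, 0.0] [-0.565, 0.202, 0.067] rows 3.6
[0.0, 0.0, 0.0] [-0.361, 0.038, 0.267] rows 2.7
[0.0, 0.0, 0.0] [0.0, 0.0, 0.233] rows 1.4
```

Emit:
{"method": "apply_moves", "body": {"plan": [0,0,0.034,-0.27,0.36,0.034,0.9,0,0,0.034,-0.27,0.36,0.034,0.9,0,0,0.034,-0.27,0.36,0.034,0.9]}}

```text
clock: 18.4
ee_pos: [480.5, 175.4, 207.5]
ee_rot: [0.826, 0.563, 0.0, 0.001]
wrist_force: [0.8, -0.5, -0.7]
grip_width: 0.899
grip_force: 0.0
```

Emit:
{"method": "apply_moves", "body": {"plan": [0,0,0,-0.565,0.202,0.067,0.9,0,0,0,-0.565,0.202,0.067,0.9,0,0,0,-0.565,0.202,0.067,0.9,0,0,0,-0.565,0.202,0.067,0.9,0,0,0,-0.565,0.202,0.067,0.9]}}

```text
clock: 18.9
ee_pos: [472.8, -6.8, 186.6]
ee_rot: [0.828, 0.561, -0.001, 0.0]
wrist_force: [0.2, 0.5, -0.5]
grip_width: 0.902
grip_force: 0.0
```

Emit:
{"method": "apply_moves", "body": {"plan": [0,0,0,-0.18,0.019,0.1,0.9,0,0,0,-0.36,0.038,0.2,0.9,0,0,0,-0.36,0.038,0.2,0.9,0,0,0,-0.36,0.038,0.2,0.9,0,0,0,-0.36,0.038,0.2,0.9]}}

```text
clock: 19.4
ee_pos: [445.6, -105.0, 127.6]
ee_rot: [0.825, 0.564, 0.001, -0.0]
wrist_force: [-0.3, 0.6, 0.7]
grip_width: 0.899
grip_force: 0.0
```

```bash
python3 go.py 446.4,-105,40,1.2;python3 locate.py square_bottle square_tray
```

```text
t 19.4 at [ 445.6 -105.   127.6] psi 1.2 F [-0.3  0.6  0.7] w 0.899 0.0
[0.0, -0.0, -0.0] [0.001, 0.002, 0.292] rows 1.8
square_bottle scene 0.92 [306. 140.] start [399. 280.  58.]
square_bottle side 0.55 [273. 324.] start [396. 289.  58.]
    ['scene'] [3.96414e+02 2.84550e+02 4.00000e-03 1.23000e-01]
    ['side'] [3.97588e+02 2.84560e+02 1.40000e+00 5.50000e-02]
    ['scene', 'side'] [3.96671e+02 2.84099e+02 1.40700e+00 9.40000e-02]
square_tray scene 0.65 [306. 157.] start [409. 260.   4.]
square_tray side 0.88 [287. 353.] start [384. 310.   4.]
    ['scene'] [397.971 282.375   1.39    0.689]
    ['side'] [395.302 288.836   2.971   0.673]
    ['scene', 'side'] [395.764 286.571   2.987   0.702]
```

The square bottle is placed well: yaw 1.40, about 3 mm off centre. Next is the jar.

Emit:
{"method": "apply_moves", "body": {"plan": [0,0,0,0,0,0.1,0.9,0,0,0,0,0,0.2,0.9,0,0,0,0,0,0.29,0.9,0,0,0,0,0,0.29,0.9,0,0,0,0,0,0.29,0.9]}}

```text
clock: 20.2
ee_pos: [445.2, -105.7, 40.8]
ee_rot: [0.825, 0.565, -0.0, -0.0]
wrist_force: [-0.4, -0.5, -0.5]
grip_width: 0.9
grip_force: 0.0
```

Emit:
{"method": "apply_moves", "body": {"plan": [0,0,0,0,0,0,0,0,0,0,0,0,0,0,0,0,0,0,0,0,0,0,0,0,0,0,0,0,0,0,0,0,0,0,0]}}

```text
clock: 20.7
ee_pos: [445.1, -106.3, 41.0]
ee_rot: [0.826, 0.564, 0.0, 0.0]
wrist_force: [-1.5, 0.8, 6.5]
grip_width: 0.577
grip_force: 30.0
```

Emit:
{"method": "apply_moves", "body": {"plan": [0,0,0,0,0,0,0,0,0,0,0,0,-0.05,0,0,0,0,0,0,-0.14,0,0,0,0,0,0,-0.2,0,0,0,0,0,0,-0.22,0]}}

```text
clock: 21.2
ee_pos: [445.9, -106.5, 107.9]
ee_rot: [0.826, 0.564, 0.001, 0.001]
wrist_force: [0.3, -0.8, -1.4]
grip_width: 0.584
grip_force: 30.0
```

```bash
python3 go.py 471.3,97.6,106,1.2 471.3,97.6,43,1.2
```

```text
t 21.2 at [ 445.9 -106.5  107.9] psi 1.199 F [ 0.3 -0.8 -1.4] w 0.584 30.0
[0.001, -0.0, -0.0] [0.665, -0.168, 0.006] rows 4.1
[0.0, 0.0, 0.0] [0.0, 0.0, 0.21] rows 1.3
```

Emit:
{"method": "apply_moves", "body": {"plan": [0,0,0,0.1,-0.025,0,0,0,0,0,0.24,-0.06,0,0,0,0,0,0.39,-0.1,0,0,0,0,0,0.53,-0.134,0,0,0,0,0,0.63,-0.16,0,0]}}

```text
clock: 21.7
ee_pos: [468.6, 90.5, 106.0]
ee_rot: [0.825, 0.565, 0.0, -0.0]
wrist_force: [0.6, 0.4, -2.2]
grip_width: 0.58
grip_force: 30.0
```

Emit:
{"method": "apply_moves", "body": {"plan": [0,0,0,0.03,-0.007,0,0,0,0,0,0.035,-0.008,0.05,0,0,0,0,0.035,-0.008,0.1,0,0,0,0,0.035,-0.008,0.11,0,0,0,0,0.035,-0.008,0.11,0]}}

```text
clock: 22.2
ee_pos: [469.9, 97.0, 72.8]
ee_rot: [0.826, 0.564, -0.001, -0.0]
wrist_force: [0.1, 1.1, -1.8]
grip_width: 0.578
grip_force: 30.0
```

```bash
python3 go.py 471.3,97.6,43,1.2
```

```text
t 22.2 at [469.9  97.   72.8] psi 1.198 F [ 0.1  1.1 -1.8] w 0.578 30.0
[-0.0, 0.0, -0.001] [0.004, 0.004, 0.099] rows 0.6
```

Emit:
{"method": "apply_moves", "body": {"plan": [0,0,0,0.003,0.003,0.03,0,0,0,0,0.003,0.003,0.06,0,0,0,0,0.003,0.003,0.082,0,0,0,0,0.003,0.003,0.092,0,0,0,0,0.003,0.003,0.092,0]}}

```text
clock: 22.7
ee_pos: [471.3, 98.4, 45.3]
ee_rot: [0.826, 0.564, -0.0, -0.0]
wrist_force: [-0.0, -0.1, -1.2]
grip_width: 0.577
grip_force: 30.0
```

Emit:
{"method": "apply_moves", "body": {"plan": [0,0,0,0,0,0.003,0,0,0,0,0,0,0.006,0,0,0,0,0,0,0.006,0,0,0,0,0,0,0.006,0]}}

```text
clock: 23.1
ee_pos: [471.8, 98.5, 44.1]
ee_rot: [0.826, 0.564, 0.0, 0.0]
wrist_force: [-0.4, -0.1, -2.1]
grip_width: 0.575
grip_force: 30.0
```

Emit:
{"method": "apply_moves", "body": {"plan": [0,0,0,0,0,0.003,0,0,0,0,0,0,0.005,0,0,0,0,0,0,0.005,0,0,0,0,0,0,0.005,0]}}

```text
clock: 23.5
ee_pos: [471.8, 98.7, 43.8]
ee_rot: [0.826, 0.564, 0.0, 0.0]
wrist_force: [-5.4, -0.8, 17.8]
grip_width: 0.579
grip_force: 30.0
```

Emit:
{"method": "apply_moves", "body": {"plan": [0,0,0,0,0,0,0.9,0,0,0,0,0,0,0.9,0,0,0,0,0,0,0.9,0,0,0,0,0,0,0.9,0,0,0,0,0,0,0.9]}}

```text
clock: 24.0
ee_pos: [471.7, 98.5, 42.4]
ee_rot: [0.826, 0.564, -0.0, -0.0]
wrist_force: [-0.3, 0.2, 0.3]
grip_width: 0.897
grip_force: 0.0
```

Emit:
{"method": "apply_moves", "body": {"plan": [0,0,0,0,0,-0.1,0.9,0,0,0,0,0,-0.25,0.9,0,0,0,0,0,-0.41,0.9,0,0,0,0,0,-0.54,0.9,0,0,0,0,0,-0.54,0.9]}}

```text
clock: 24.5
ee_pos: [474.8, 99.5, 209.3]
ee_rot: [0.826, 0.564, 0.004, 0.002]
wrist_force: [-0.6, 0.1, -0.4]
grip_width: 0.899
grip_force: 0.0
```

```bash
python3 go.py 576,266,195,1.2 576,266,114,1.2; python3 locate.py small_jar slim_bottle
```

```text
t 24.5 at [474.8  99.5 209.3] psi 1.199 F [-0.6  0.1 -0.4] w 0.899 0.0
[0.003, -0.001, -0.0] [0.64, 0.112, 0.051] rows 3.9
[0.0, 0.0, 0.0] [0.0, 0.0, 0.27] rows 1.6
small_jar scene 0.9 [294. 188.] start [471. 102.  34.]
small_jar side 0.98 [272. 241.] start [476.  97.  34.]
    ['scene'] [4.71979e+02 9.87270e+01 1.65000e-01 8.10000e-02]
    ['side'] [4.73747e+02 1.00891e+02 1.97000e-01 8.80000e-02]
    ['scene', 'side'] [4.73284e+02 9.94890e+01 1.19000e-01 1.00000e-01]
slim_bottle scene 0.71 [353. 160.] start [578. 261.  66.]
slim_bottle side 0.79 [194. 289.] start [572. 272.  66.]
    ['scene'] [5.74090e+02 2.67408e+02 2.39100e+00 1.24000e-01]
    ['side'] [5.78088e+02 2.66589e+02 2.51100e+00 1.02000e-01]
    ['scene', 'side'] [ 5.76130e+02  2.67983e+02 -6.44000e-01  1.29000e-01]
```

Emit:
{"method": "apply_moves", "body": {"plan": [0,0,0,0.17,0.03,0.02,0.9,0,0,0,0.33,0.06,0.04,0.9,0,0,0,0.49,0.085,0.04,0.9,0,0,0,0.64,0.112,0.04,0.9,0,0,0,0.64,0.112,0.04,0.9]}}

```text
clock: 25.3
ee_pos: [572.7, 272.0, 190.8]
ee_rot: [0.824, 0.567, 0.001, -0.002]
wrist_force: [1.5, 0.6, -0.3]
grip_width: 0.899
grip_force: 0.0
```

Emit:
{"method": "apply_moves", "body": {"plan": [0,0,0,0,0,0,0.9,0,0,0,0,0,0,0.9,0,0,0,0,0,0,0.9]}}

```text
clock: 25.6
ee_pos: [572.4, 263.5, 192.1]
ee_rot: [0.826, 0.564, -0.001, 0.0]
wrist_force: [-0.4, 0.4, -0.1]
grip_width: 0.896
grip_force: 0.0
```

```bash
python3 go.py 576,266.5,114,1.2
```

```text
t 25.6 at [572.4 263.5 192.1] psi 1.198 F [-0.4  0.4 -0.1] w 0.896 0.0
[-0.0, 0.001, -0.001] [0.014, 0.007, 0.26] rows 1.6
```

Emit:
{"method": "apply_moves", "body": {"plan": [0,0,0,0.012,0.006,0.08,0.9,0,0,0,0.012,0.006,0.17,0.9,0,0,0,0.012,0.006,0.255,0.9,0,0,0,0.012,0.006,0.255,0.9,0,0,0,0.012,0.006,0.255,0.9]}}

```text
clock: 26.1
ee_pos: [575.8, 267.1, 116.5]
ee_rot: [0.826, 0.564, -0.0, 0.0]
wrist_force: [1.5, 0.7, 0.1]
grip_width: 0.9
grip_force: 0.0
```

Emit:
{"method": "apply_moves", "body": {"plan": [0,0,0,0,0,0,0,0,0,0,0,0,0,0,0,0,0,0,0,0,0,0,0,0,0,0,0,0,0,0,0,0,0,0,0]}}

```text
clock: 26.6
ee_pos: [575.8, 267.9, 116.3]
ee_rot: [0.826, 0.564, 0.0, 0.0]
wrist_force: [-1.4, -0.5, 0.2]
grip_width: 0.474
grip_force: 0.0
```

Emit:
{"method": "apply_moves", "body": {"plan": [0,0,0,0,0,0,0,0,0,0,0,0,0,0,0,0,0,0,0,-0.05,0,0,0,0,0,0,-0.14,0,0,0,0,0,0,-0.2,0]}}

```text
clock: 27.1
ee_pos: [575.9, 267.9, 177.7]
ee_rot: [0.826, 0.564, 0.0, 0.0]
wrist_force: [-0.2, 0.4, -3.6]
grip_width: 0.383
grip_force: 30.0
```

```bash
python3 go.py 576,267,240,1.2 560,100,240,1.65 590,-10,240,2.1 633,-83.5,200,2.55 633,-83.5,117,2.55
```

```text
t 27.1 at [575.9 267.9 177.7] psi 1.199 F [-0.2  0.4 -3.6] w 0.383 30.0
[0.0, -0.0, -0.0] [-0.003, 0.001, -0.208] rows 1.2
[0.0, 0.0, -0.143] [-0.538, 0.152, 0.0] rows 3.4
[0.0, 0.0, -0.143] [-0.373, 0.071, 0.0] rows 3.0
[0.0, 0.0, -0.143] [-0.284, 0.0, 0.133] rows 3.0
[0.0, 0.0, 0.0] [0.0, 0.0, 0.277] rows 1.7
```

Emit:
{"method": "apply_moves", "body": {"plan": [0,0,0,0,0,-0.08,0,0,0,0,0,0,-0.17,0,0,0,-0.01,-0.04,0.01,-0.21,0,0,0,-0.03,-0.12,0.035,-0.21,0,0,0,-0.055,-0.22,0.065,-0.21,0]}}

```text
clock: 27.6
ee_pos: [569.5, 199.8, 240.1]
ee_rot: [0.772, 0.635, 0.001, -0.0]
wrist_force: [-0.1, -0.7, -4.6]
grip_width: 0.374
grip_force: 30.0
```

```bash
python3 go.py 565,90,240,1.65 590,-10,240,2.1 633,-83.5,200,2.55
```

```text
t 27.6 at [569.5 199.8 240.1] psi 1.377 F [-0.1 -0.7 -4.6] w 0.374 30.0
[0.0, -0.0, -0.087] [-0.362, 0.056, -0.0] rows 2.2
[0.0, 0.0, -0.143] [-0.339, 0.057, 0.0] rows 3.0
[0.0, 0.0, -0.143] [-0.284, 0.0, 0.133] rows 3.0
```

Emit:
{"method": "apply_moves", "body": {"plan": [0,0,-0.03,-0.12,0.02,0,0,0,0,-0.06,-0.24,0.04,0,0,0,0,-0.087,-0.36,0.056,0,0]}}

```text
clock: 27.9
ee_pos: [564.6, 88.3, 239.4]
ee_rot: [0.679, 0.734, -0.0, 0.0]
wrist_force: [1.6, -0.2, -3.8]
grip_width: 0.379
grip_force: 30.0
```

Emit:
{"method": "apply_moves", "body": {"plan": [0,0,-0.035,-0.085,0.015,0,0,0,0,-0.07,-0.17,0.03,0,0,0,0,-0.105,-0.255,0.043,0,0,0,0,-0.143,-0.339,0.057,0,0]}}

```text
clock: 28.3
ee_pos: [589.4, -11.6, 239.4]
ee_rot: [0.498, 0.867, -0.0, 0.0]
wrist_force: [0.1, 0.1, -3.4]
grip_width: 0.376
grip_force: 30.0
```

```bash
python3 go.py 633,-83.5,200,2.55
```

```text
t 28.3 at [589.4 -11.6 239.4] psi 2.099 F [ 0.1  0.1 -3.4] w 0.376 30.0
[-0.0, 0.0, -0.144] [-0.28, 0.005, 0.132] rows 3.0
```

Emit:
{"method": "apply_moves", "body": {"plan": [0,0,-0.035,-0.07,0,0.02,0,0,0,-0.07,-0.14,0,0.05,0,0,0,-0.105,-0.21,0.003,0.08,0,0,0,-0.135,-0.26,0.005,0.11,0,0,0,-0.144,-0.28,0.005,0.13,0]}}

```text
clock: 28.8
ee_pos: [633.0, -85.0, 199.2]
ee_rot: [0.293, 0.956, -0.001, -0.0]
wrist_force: [-0.6, -0.6, -4.6]
grip_width: 0.376
grip_force: 30.0
```

Emit:
{"method": "apply_moves", "body": {"plan": [0,0,0,0,0,0.04,0,0,0,0,0,0,0.1,0,0,0,0,0,0,0.15,0,0,0,0,0,0,0.16,0,0,0,0,0,0,0.16,0]}}

```text
clock: 29.3
ee_pos: [632.3, -81.5, 151.1]
ee_rot: [0.293, 0.956, -0.0, -0.001]
wrist_force: [0.1, 0.6, -3.7]
grip_width: 0.375
grip_force: 30.0
```

Emit:
{"method": "apply_moves", "body": {"plan": [0,0,0,0,0,0,0,0,0,0,0,0,0,0]}}

```text
clock: 29.5
ee_pos: [633.5, -81.8, 152.8]
ee_rot: [0.293, 0.956, 0.0, 0.001]
wrist_force: [0.6, -0.3, -4.0]
grip_width: 0.377
grip_force: 30.0
```

```bash
python3 go.py 633,-83.5,119,2.55; python3 - <<'E'
from h import *
p=get_image("scene");q=get_image("side")
a=cv2.resize(p["img"][190:330,230:390,::-1],(400,350));b=cv2.resize(q["img"][80:255,150:350,::-1],(400,350))
cv2.imwrite("pics/slim.png",np.hstack([a,b]))
E
```

```text
t 29.5 at [633.5 -81.8 152.8] psi 2.547 F [ 0.6 -0.3 -4. ] w 0.377 30.0
[0.0, 0.0, -0.001] [-0.002, -0.006, 0.113] rows 0.7
```

View pics/slim.png

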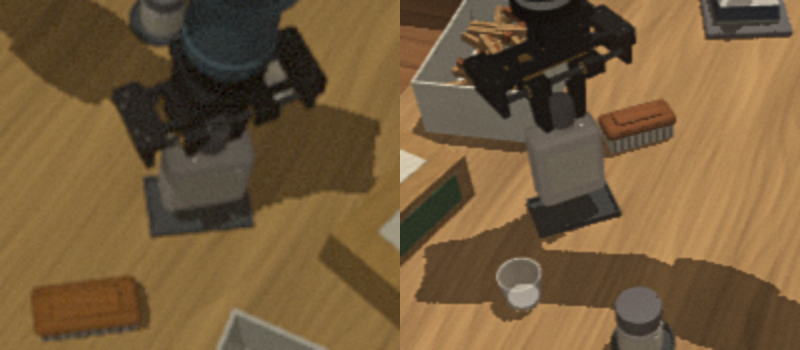

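The slim bottle hangs over the oblong tray and lines up with it in both views. The brush and cup haven't moved. Lowering it now.

Emit:
{"method": "apply_moves", "body": {"plan": [0,0,0,-0.002,-0.005,0.03,0,0,0,0,-0.002,-0.005,0.065,0,0,0,0,-0.002,-0.005,0.09,0,0,0,0,-0.002,-0.005,0.104,0,0,0,0,-0.002,-0.005,0.104,0]}}

```text
clock: 30.1
ee_pos: [632.2, -83.6, 120.0]
ee_rot: [0.293, 0.956, -0.0, -0.001]
wrist_force: [-1.1, 0.7, -3.8]
grip_width: 0.378
grip_force: 30.0
```

Emit:
{"method": "apply_moves", "body": {"plan": [0,0,0,0,0,0.004,0,0,0,0,0,0,0.008,0,0,0,0,0,0,0.008,0,0,0,0,0,0,0.008,0]}}

```text
clock: 30.5
ee_pos: [633.0, -83.6, 119.0]
ee_rot: [0.293, 0.956, 0.0, 0.0]
wrist_force: [-1.2, -0.4, 1.1]
grip_width: 0.379
grip_force: 30.0
```

Contact. Release and rise.

Emit:
{"method": "apply_moves", "body": {"plan": [0,0,0,0,0,0,0.8,0,0,0,0,0,0,0.8,0,0,0,0,0,0,0.8,0,0,0,0,0,0,0.8,0,0,0,0,0,0,0.8]}}

```text
clock: 31.0
ee_pos: [632.6, -83.6, 118.4]
ee_rot: [0.293, 0.956, 0.0, 0.0]
wrist_force: [0.5, 0.4, -0.1]
grip_width: 0.792
grip_force: 0.0
```

Emit:
{"method": "apply_moves", "body": {"plan": [0,0,0,0,0,-0.1,0.8,0,0,0,0,0,-0.2,0.8,0,0,0,0,0,-0.35,0.8,0,0,0,0,0,-0.5,0.8,0,0,0,0,0,-0.5,0.8]}}

```text
clock: 31.5
ee_pos: [635.9, -82.7, 275.2]
ee_rot: [0.293, 0.956, 0.001, 0.005]
wrist_force: [-0.2, -0.2, -0.6]
grip_width: 0.801
grip_force: 0.0
```

Emit:
{"method": "apply_moves", "body": {"plan": [0,0,0,0.3,0,-0.1,0.8,0,0,0,0.5,0,-0.1,0.8,0,0,0,0.7,0,-0.1,0.8,0,0,0,0.8,0,-0.1,0.8,0,0,0,0.8,0,-0.1,0.8]}}

```text
clock: 32.0
ee_pos: [431.4, 52.1, 297.8]
ee_rot: [0.293, 0.956, -0.0, -0.0]
wrist_force: [0.8, 0.5, 1.4]
grip_width: 0.8
grip_force: 0.0
```

```bash
python3 - <<'E'
from h import *
T=dict(round_bottle=(514,416),slim_bottle=(633,-83.5),square_bottle=(396,286),small_jar=(471.3,97.6))
ps=[get_image("scene"),get_image("side")]
for k,(x,y) in T.items():
    for n,p in zip(("scene","side"),ps):
        for d in silhouettes(p,k)[:3]:
            c=p["img"][d["pixels"]].mean(0)
            if c[0]<1.35*c[1]:
                print(k,n,np.round(d["uv"]),np.round(fit([(p,d["pixels"].astype(float))],k,x,y,z0=3),2),(x,y));break
i=ps[0]["img"][60:330,120:440,::-1];cv2.imwrite("pics/end1.png",cv2.resize(i,(700,590)))
cv2.imwrite("pics/end2.png",ps[1]["img"][:,:,::-1])
E
```

```text
round_bottle scene [358. 126.] [5.1152e+02 4.1380e+02 1.0000e-01 7.0000e-02] (514, 416)
round_bottle side [181. 370.] [5.1355e+02 4.1472e+02 2.0000e-01 4.0000e-02] (514, 416)
slim_bottle scene [311. 260.] [ 6.3274e+02 -8.7250e+01  6.1000e-01  1.3000e-01] (633, -83.5)
slim_bottle side [235. 167.] [ 6.3532e+02 -8.4990e+01  3.7400e+00  9.0000e-02] (633, -83.5)
square_bottle scene [306. 137.] [3.9936e+02 2.7996e+02 1.5800e+00 1.3000e-01] (396, 286)
square_bottle side [273. 323.] [3.9699e+02 2.8580e+02 1.4500e+00 7.0000e-02] (396, 286)
small_jar scene [291. 188.] [4.7365e+02 9.5860e+01 1.1000e-01 9.0000e-02] (471.3, 97.6)
small_jar side [269. 239.] [4.7218e+02 1.0065e+02 0.0000e+00 5.0000e-02] (471.3, 97.6)
```

View pics/end1.png

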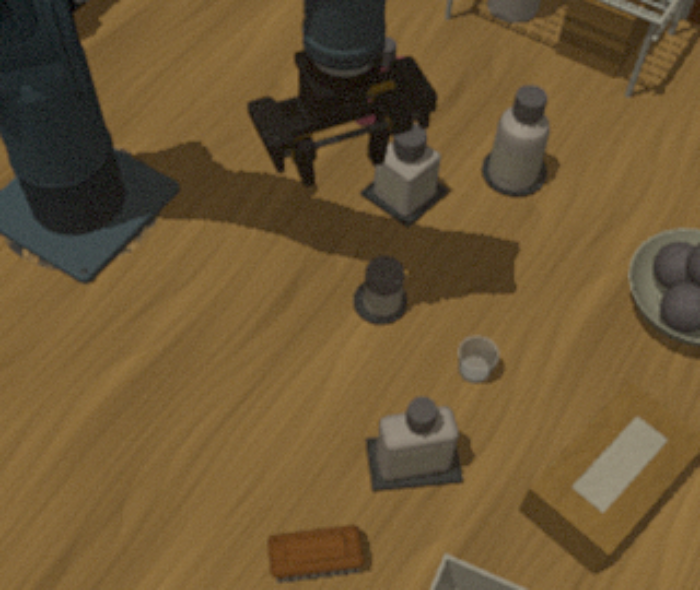

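View pics/end2.png

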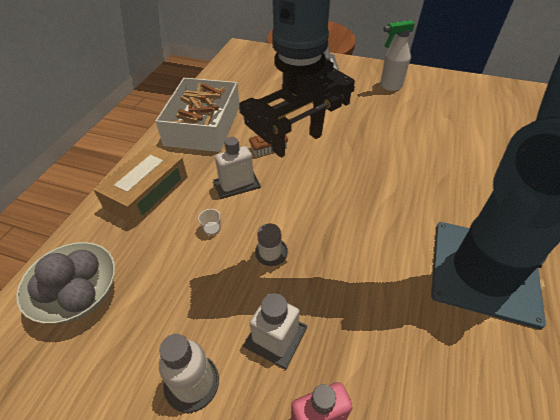

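All four containers stand upright inside their own trays: round at side px (190,375), square (275,330), jar (270,245) and slim (236,170). The cup and brush are where they started, and the gripper is clear. Handing in.

```bash
python3 -c "
from rig import ticket;print(ticket.finish_job())"
```

```text
the job is handed in; nothing more can be done
None
```

I handed the job in with all four containers standing upright in their own trays, about 2 to 4 mm off centre on average by the camera fits; the cup, brush and pink bottle were left alone, and the hand-in returned no verdict.

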